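# Refit the washed pusher on the tomato slicer

### The job

Refit the washed pusher to the tomato slicer: enter its shoe under both rail lips from the track's open end, finger plates towards the blades, slide it in past the spring catch and park it fully home against the rubber bumpers, then let go. Feel for the entry rather than forcing it, keep the gripper off the blade cassette, and leave the slicer's neighbours (knife, tomato, bottle, shaker) where they are.

Things in the scene. Friction and masses are not known exactly. Their poses are not given: they have to be found in the camera images.
- slicer: Frame of a bench tomato slicer, bare metal, fixed to the table, 215 mm wide, 460 long. Origin: on the table under the middle of the track's open end (mouth); +y runs along the track to the blades, z up, x across. In it lies a lift-out track tray (blue bed, two rails) with side play: it stands up to 7 mm left or right of the frame's middle, not shown by these poses; about 12 N shifts it.
- track_mouth (a point): Point of the frame at the mouth, at bed height (60 mm above the table); slicer axes. Tray: flat level bed 108 mm wide from y=-30 mm; bare apron to y=0, then to y=250 two rails, inner walls 101.6 mm apart, with in-turned lips, undersides 10.2 and tops 15.2 mm above the bed, 84 mm between them. Rail ends at y=0 are cut square, no lead-in. Slippery, friction about 0.25.
- track_home (a point): Point of the frame at bed height, 190 mm in from the mouth: the middle of the shoe's underside lies here (give or take the tray's side play) when the shoe is home, its front edge on the two hard black bumpers (faces at slicer y=250 mm, 12 mm high). Slicer axes.
- blades: Red-framed blade cassette fixed across the far end of the track: slicer y=262 to 306 mm, 138 mm wide, top 108 mm above the bed, 11 level steel blades between its posts. The pusher's finger plates pass between the blades freely. Origin and axes as the slicer's. The gripper must not touch it.
- catch (a joint): Brass spring leaf 24 mm wide in the middle of the bed, hinged 12 mm inside the mouth; its free end, 48 mm inside, stands 5 mm above the bed. 0 rad = up, 0.14 = pressed flush. The shoe rides over it (2 to 5 N upward, a few N along the track); it springs up behind the shoe and then keeps it from coming out.
- pusher: Washed pusher, 0.35 to 0.7 kg, standing on its shoe on the white board. Shoe: square-edged steel-grey plate 100 wide (x), 120 long (y), 8 mm thick. Origin: middle of the shoe's underside; z up, +y to the front. Red head 70 wide, 82 mm high, y=32 to 58 mm, its finger plates reach to y=103 (43 past the shoe's front edge). Black handle behind.
- pusher_handle (a point): Centre of the pusher's black upright handle: 60 mm wide (x), 22 mm thick (y), from 8 to 90 mm above the shoe's underside. This point is 49 mm above the shoe's underside and 30 mm behind its middle (pusher y=-30 mm). 51 mm are free between handle and head, nothing behind. Pusher axes.
- board: White cutting board 360 (x) by 250 (y) by 15 mm thick, fixed on the table; origin: middle of its underside.
- knife: Bystander: small black-handled kitchen knife, 215 mm long along its y, 27 mm wide, 16 mm high, lying on the board; origin under its middle.
- tomato: Bystander: whole tomato, 68 mm wide, 52 mm high, on the board; origin under its middle.
- bottle: Bystander: red squeeze bottle, 62 mm wide, 196 mm high, standing on the table beyond the slicer; origin under its middle.
- shaker: Bystander: steel shaker, 58 mm wide, 100 mm high, standing on the table beyond the slicer; origin under its middle.

How it is judged:
On the way, in this order (a step that is already met when the one before it is completed fails the run):
1. the shoe has entered both rails from the open end, lying flat under the lips and straight in the track (x of pusher in the frame of slicer between -0.0095 and 0.0095 m and z of pusher in the frame of slicer between 0.057 and 0.063 m and angle between the y axis of pusher and the y axis of slicer, either way round below 0.06 rad and angle between pusher's own z axis and vertical below 0.06 rad and y of pusher in the frame of slicer between -0.045 and 0.1 m), for 0.05 s.
2. the shoe has gone in past the spring catch, which stands up again behind it (x of pusher in the frame of slicer between -0.0095 and 0.0095 m and z of pusher in the frame of slicer between 0.057 and 0.063 m and angle between the y axis of pusher and the y axis of slicer, either way round below 0.06 rad and angle between pusher's own z axis and vertical below 0.06 rad and y of pusher in the frame of slicer above 0.11 m and value of joint catch below 0.03 rad), for 0.05 s.
At the end, for the whole second after the job is handed in: the shoe lies flat under both lips (within 3 mm of bed height, 0.06 rad), plates to the blades, its middle within 3 mm of track_home along the track and 9.5 mm across (side play), handle behind; catch up (under 0.03 rad); pusher let go, at rest (x of pusher in the frame of slicer between -0.0095 and 0.0095 m and z of pusher in the frame of slicer between 0.057 and 0.063 m and angle between the y axis of pusher and the y axis of slicer, either way round below 0.06 rad and angle between pusher's own z axis and vertical below 0.06 rad and y of pusher_handle in the frame of slicer between 0.15 and 0.17 m and y of pusher in the frame of slicer between 0.187 and 0.193 m and value of joint catch below 0.03 rad and linear speed of pusher below 0.01 m/s); the robot touches nothing.
It fails at once if the pusher is forced against the slicer with more than 60 N (contact force between pusher and slicer above 60 N).
It fails at once if the gripper or arm touches the blade cassette (contact force between any of the fingers, the arm and blades above 2 N).
It fails at once if a bystander (knife, tomato, bottle, shaker) is moved by more than 30 mm (distance of any of knife, tomato, bottle, shaker from where it was at the start of the episode above 0.03 m).
It fails at once if the bottle or shaker is knocked over (angle between any of bottle, shaker's own z axis and vertical above 0.5 rad).
It also fails if it takes over 64 s, if anything falls off the work surface, if the arm or the gripper's body presses on something with over 40 N, if the wrist force passes 120 N, or if a joint passes its speed limit or range.

### The arm

A 6-joint arm with a two-finger parallel gripper is mounted at the origin on the work surface. World frame = base frame: x ahead of the robot, y to its left, z up, the work surface at z = 0. Lengths are in m, angles in rad, forces in N, time in s.
With the tool pointing down it reaches from about 0.275 to 0.825 m from the base axis. Payload 4.9 kg.
Tool frame: the origin (TCP) lies midway between the tips of the shut fingers; the grasp point (between the pads) lies 19 mm behind it (grip_point_offset is the distance from the TCP to the grasp point, in m); z points along the fingers, x is the direction in which the jaws open and shut, and the axes are right-handed (so a half turn about z gives the same grasp; the last joint's range is limited). The gripper opens to 85 mm and grips with 20 to 120 N. Pads are 22 mm wide; open, the fingers measure 114 mm over their backs; the gripper's body (76 mm by 85 mm) begins 54 mm behind the grasp point. The pads swing forward as they close: fully open they stand 13 mm farther back than shut.
Start: joints at [-1.482, 0.326, -0.193, 1.052, 0, 1.437], TCP at [0.122, -0.536, 0.231] pointing down, gripper open.
Joint ranges: [-2.65, 2.65], [-0.97, 1.79], [-1.3, 1.35], [-1.93, 2.1], [-1.47, 1.37], [-3.14, 3.14]. Speed limits (rad/s): [2.57, 2.57, 3.14, 3.14, 3.14, 3.14].

### API

Orientations are given as a rotation vector (axis times angle).
In Python, from cell import * gives the robot as it stands. Calls block until the motion is done:
- movep(position, orientation): joint-space move of the TCP to a pose.
- move_l(position, velocity=0.15, rot=None, until_force=None): straight line of the TCP; rot=None keeps the orientation; velocity is the mean speed in m/s. With until_force (N) it stops when the force on the tool has changed by that much, and returns True; else False.
- set_joints(angles): joint-space move.
- let_go() and grab(newtons=None): open the fingers fully, or close them until they stop; newtons is the grip in N (None keeps the last).
- sleep(seconds).
- ik(position, orientation): joint angles nearest the present ones, or None.
- get_state(): the state.
- grab_frame(name): name is "scene" or "side" or "wrist"; returns a dict with "img" (480x640x3 uint8, red, green, blue), "fx", "fy", "cx", "cy" (pixels), "cam_to_world" (4x4, takes a point from camera to world coordinates); the wrist camera has in their place "T_tool_cam" (4x4, takes a point from camera to tool coordinates, whose origin is the TCP and whose axes are the tool frame's). Camera axes: x right, y down, z forward; pixel columns grow to the right and rows downward; lengths in m; the calibration is good to about 2 mm. A picture is of the moment at which its call begins: read the wrist's pose just before it. There is no depth.
A pose or a line that the arm cannot do raises MotionError and nothing moves.
- sign_off(): hands the job in, once; it reports no verdict.
Trained networks look in the newest picture that a camera, given by its name, has taken for a name from the list of things; names that differ only in an ending like _2 or _b are one class to them, and where a whole thing is asked for, a point or a joint stands for the part that bears it (a point fixed in the world has none). Each returns a list of dicts, best first, with "score" (0 to 1); they miss things now and then, are a little off and sometimes report something else, mostly with a low value. They report only what shows in the picture. A call takes as long as a camera call.
- spot_in(camera, name): "centre" ([column, row] in pixels, amid what is visible of it).
- silhouettes(camera, name): "mask" (480x640 bool, what is visible of it) and "centre" ([column, row] in pixels, amid what is visible of it).
- tip_of(camera, name): "centre" ([column, row] in pixels: a listed point, or the origin of a listed thing).
The state is a dict: "clock": time; "q": joint angles; "joint_velocities": joint speeds; "tau": joint torques, N m; "position": TCP position; "eef_rot": TCP orientation; "contact_force": force on the tool from outside, world axes, zero at the start; "wrist_torque": the same for the moment, N m; "finger_gap": opening from 0.0 (shut) to 1.0 (fully open).
Only numpy, scipy, OpenCV 4.12 (cv2) and the standard library are available. Lean on these libraries where they do the work, as an engineer would, in place of code of your own. Each camera call takes 0.05 s, during which the arm holds its last target.

## Working session

There is one attempt and no reset: what is moved stays moved. The work goes in short steps, each a Python script; the robot and the scene stay as the last script left them, time stands still between calls to the robot, and variables do not carry over. Pictures are saved under pics/ and viewed, and the job is handed in when it is done.

```bash
ls; mkdir -p pics
python3 - <<'E'
from cell import *
import cv2
print({k:np.round(v,3) if not isinstance(v,dict) else v for k,v in get_state().items()} if 'np' in globals() else get_state())
for c in ["scene","side","wrist"]:
    f=grab_frame(c); cv2.imwrite(f"pics/{c}0.png",f["img"][:,:,::-1])
    print(c,f["fx"],f["cx"],f["cy"],f.get("cam_to_world",f.get("T_tool_cam")))
E
```

```text
pics
{'clock': 0.0, 'q': array([-1.48221222e+00,  3.26955073e-01, -1.93583200e-01,  1.05198494e+00,
        2.06757005e-05,  1.43658629e+00]), 'joint_velocities': array([-0.00023195, -0.0004    , -0.00066261,  0.00125098, -0.00106472,
        0.00095509]), 'tau': array([ 9.62505646e-05, -4.43404949e+01,  2.62436253e+01,  1.53875712e-02,
       -1.69499967e-04, -1.55013112e-05]), 'position': array([ 0.1214862 , -0.53582558,  0.23049599]), 'eef_rot': array([-2.45363583e+00,  1.95993334e+00,  1.84960475e-03]), 'contact_force': array([ 0.70284189,  0.02239767, -0.18829631]), 'wrist_torque': array([0.00339668, 0.00387652, 0.02706522]), 'finger_gap': 0.9987413033227637}
scene 548.6367332999416 322.1317041100058 245.6214601586764 [[ 0.8376188   0.37798171 -0.39436604  1.00957072]
 [ 0.54614084 -0.56469752  0.61874623 -0.8336512 ]
 [ 0.01117723 -0.73365287 -0.67943251  0.88740462]
 [ 0.          0.          0.          1.        ]]
side 592.7928911200618 317.4378505509476 242.27773930820368 [[-0.69505617 -0.44330878  0.56601611 -0.15831609]
 [-0.71894282  0.42390174 -0.55084347  0.58720436]
 [ 0.00425853 -0.78980038 -0.61334919  0.88415882]
 [ 0.          0.          0.          1.        ]]
wrist 368.1140364430133 318.3190206244491 238.85789295875819 [[ 9.99999584e-01 -6.57524861e-04 -6.32932027e-04  4.11945752e-04]
 [ 8.18876191e-04  9.52627016e-01  3.04139933e-01 -7.73278085e-02]
 [ 4.02968581e-04 -3.04140324e-01  9.52627157e-01 -1.44321737e-01]
 [ 0.00000000e+00  0.00000000e+00  0.00000000e+00  1.00000000e+00]]
```

View pics/scene0.png

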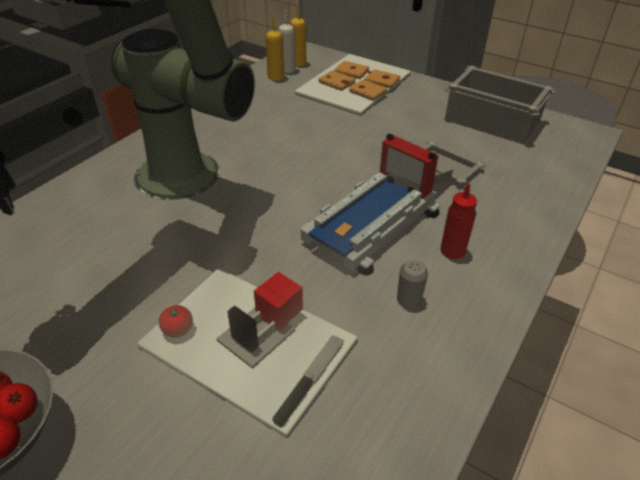

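View pics/side0.png

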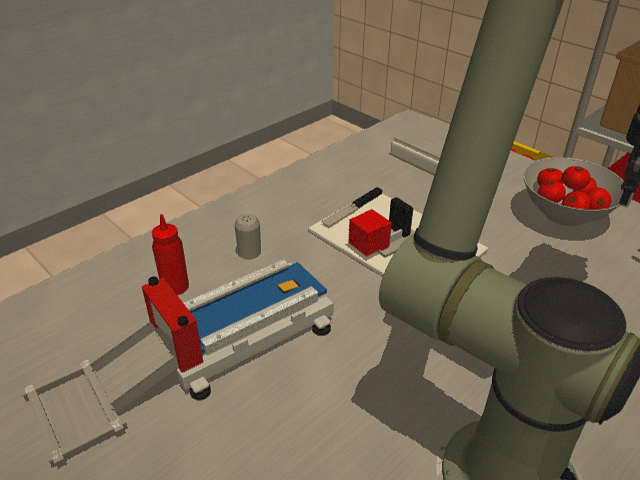

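View pics/wrist0.png

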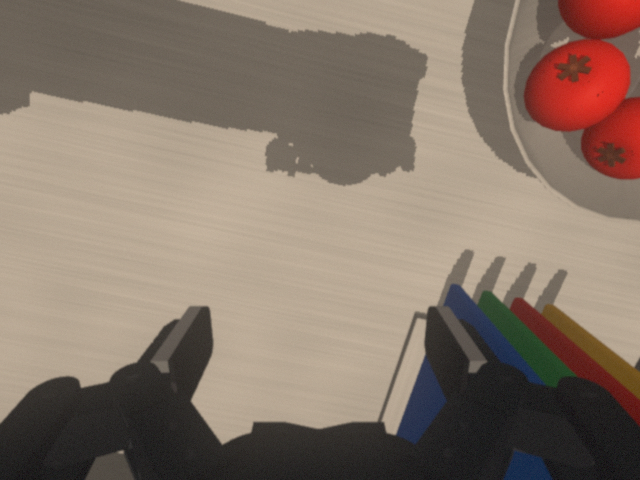

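The scene picture shows the slicer at about (370,215) with its mouth at (340,245), facing the pusher at (260,325) on the board. Knife is at (308,380), tomato at (176,320), shaker at (412,285) and bottle at (460,225).

```bash
cat > h.py <<'E'
from cell import *
import numpy as np, cv2
from scipy.spatial.transform import Rotation as R
from scipy.optimize import least_squares
def cam(c):
    s=get_state(); f=grab_frame(c)
    if c=="wrist":
        T=np.eye(4);T[:3,:3]=R.from_rotvec(s["eef_rot"]).as_matrix();T[:3,3]=s["position"]
        f["M"]=T@np.array(f["T_tool_cam"])
    else: f["M"]=np.array(f["cam_to_world"])
    return f
def ray(f,p):
    d=f["M"][:3,:3]@np.array([(p[0]-f["cx"])/f["fx"],(p[1]-f["cy"])/f["fy"],1]); return f["M"][:3,3],d
def at_z(f,p,z):
    o,d=ray(f,p); return o+d*(z-o[2])/d[2]
def proj(f,P):
    P=np.atleast_2d(P); c=(P-f["M"][:3,3])@f["M"][:3,:3]
    return np.c_[f["fx"]*c[:,0]/c[:,2]+f["cx"],f["fy"]*c[:,1]/c[:,2]+f["cy"]]
def save(f,n,pts=None):
    im=f["img"][:,:,::-1].copy()
    if pts is not None:
        for u in pts: cv2.circle(im,(int(round(u[0])),int(round(u[1]))),2,(0,255,0),-1)
    cv2.imwrite(f"pics/{n}.png",im)
def tri(rays):
    A=0;b=0
    for o,d in rays:
        d=d/np.linalg.norm(d);P=np.eye(3)-np.outer(d,d);A=A+P;b=b+P@o
    x=np.linalg.solve(A,b)
    return x,[float(np.linalg.norm(np.cross(x-o,d/np.linalg.norm(d)))) for o,d in rays]
E
python3 - <<'E'
from h import *
np.set_printoptions(precision=4,suppress=True)
F={c:cam(c) for c in ("scene","side")}
zz={"track_mouth":.06,"track_home":.06,"pusher":.015,"pusher_handle":.064,"slicer":0,"blades":0,"board":0,"knife":.015,"tomato":.015,"bottle":0,"shaker":0}
for n,z in zz.items():
    rs=[]
    for c in F:
        d=tip_of(c,n)
        if d:
            p=d[0]["centre"]; rs.append(ray(F[c],p)); print(n,c,round(d[0]["score"],2),np.round(p,1),at_z(F[c],p,z))
    if len(rs)==2: print("   tri",*tri(rs))
print(get_state()["clock"])
E
```

```text
track_mouth scene 0.63 [331.  232.1] [ 0.5213 -0.0309  0.06  ]
track_mouth side 0.59 [302.5 280.1] [ 0.531  -0.0406  0.06  ]
   tri [ 0.5254 -0.0363  0.0661] [0.0006376724692642229, 0.0006376724692642872]
track_home scene 0.86 [381.7 195.7] [0.5525 0.1534 0.06  ]
track_home side 0.68 [221.9 317.4] [0.5594 0.1472 0.06  ]
   tri [0.5551 0.1491 0.0641] [0.0006649268599576442, 0.0006649268599577424]
pusher scene 0.96 [256.3 335.3] [ 0.5377 -0.3315  0.015 ]
pusher side 0.97 [389.8 241.4] [ 0.5264 -0.3211  0.015 ]
   tri [ 0.5329 -0.328   0.0077] [0.0011102481393776406, 0.0011102481393776632]
pusher_handle scene 0.63 [243.3 328.6] [ 0.5339 -0.3607  0.064 ]
pusher_handle side 0.92 [401.1 214.8] [ 0.537  -0.3694  0.064 ]
   tri [ 0.5349 -0.3638  0.0678] [0.0014969276360452272, 0.0014969276360453098]
slicer scene 0.64 [331.8 256.1] [ 0.5329 -0.0431  0.    ]
slicer side 0.87 [302.5 301.8] [ 0.5296 -0.0384  0.    ]
   tri [ 0.5316 -0.0405 -0.0028] [0.0002346751392198574, 0.00023467513921986423]
blades scene 0.6 [381.7 198. ] [ 0.524   0.2162 -0.    ]
knife scene 0.97 [310.7 379.7] [ 0.6851 -0.3569  0.015 ]
knife side 0.56 [354.4 209.9] [ 0.6757 -0.3565  0.015 ]
   tri [ 0.6814 -0.3577  0.0121] [0.00351037379052189, 0.0035103737905218257]
tomato scene 0.68 [173.6 327.3] [ 0.3871 -0.4074  0.015 ]
bottle scene 0.73 [451.  250.3] [0.757  0.1306 0.    ]
bottle side 0.95 [176.2 286.2] [ 0.7599  0.1298 -0.    ]
   tri [0.7578 0.1301 0.0012] [0.0007477118898756165, 0.0007477118898756312]
shaker scene 0.92 [406.7 295. ] [ 0.7337 -0.0556  0.    ]
shaker side 0.81 [250.9 253.5] [ 0.7355 -0.0626 -0.    ]
   tri [ 0.7337 -0.0597  0.0032] [0.0014535193024247555, 0.001453519302424568]
1.35
```

Run:
```python
from h import *
np.set_printoptions(precision=4,suppress=True)
def rv(yaw):  # tool x along world direction yaw, z down
    x=np.array([np.cos(yaw),np.sin(yaw),0]);z=np.array([0,0,-1]);return R.from_matrix(np.c_[x,np.cross(z,x),z]).as_rotvec()
for yaw in (np.pi/2,-np.pi/2,np.pi/2-.15,-np.pi/2-.15):
  for P in ([.59,-.33,.25],[.535,-.36,.07],[.6,.0,.27],[.52,-.17,.15],[.555,.12,.11]):
    print(yaw,P,ik(P,rv(yaw)))
movep([.59,-.33,.27],rv(np.pi/2))
f=cam("wrist"); save(f,"w1"); print(get_state()["position"],get_state()["clock"])
for n,z in (("pusher",.015),("pusher_handle",.064),("track_mouth",.06),("slicer",0)):
    for d in tip_of("wrist",n)[:2]: print(n,d["score"],d["centre"],at_z(f,d["centre"],z))
movep([.60,.02,.27],rv(np.pi/2-.12))
f=cam("wrist"); save(f,"w2");print(get_state()["position"],get_state()["clock"])
for n,z in (("track_mouth",.06),("slicer",0),("track_home",.06),("blades",0)):
    for d in tip_of("wrist",n)[:2]: print(n,d["score"],d["centre"],at_z(f,d["centre"],z))
```

```text
1.5707963267948966 [0.59, -0.33, 0.25] [-0.6191  0.5606  0.2217  1.2319  0.     -0.6191]
1.5707963267948966 [0.535, -0.36, 0.07] [-0.7067  0.6349 -0.129   0.8069  0.     -0.7067]
1.5707963267948966 [0.6, 0.0, 0.27] [-0.123   0.4001  0.0157  1.1864  0.     -0.123 ]
1.5707963267948966 [0.52, -0.17, 0.15] [-0.4509  0.3888 -0.3219  0.8601  0.     -0.4509]
1.5707963267948966 [0.555, 0.12, 0.11] [ 0.083   0.466  -0.314   0.7908  0.      0.083 ]
-1.5707963267948966 [0.59, -0.33, 0.25] [-0.6191  0.5606  0.2217  1.2319  0.      2.5225]
-1.5707963267948966 [0.535, -0.36, 0.07] [-0.7067  0.6349 -0.129   0.8069  0.      2.4349]
-1.5707963267948966 [0.6, 0.0, 0.27] [-0.123   0.4001  0.0157  1.1864  0.      3.0186]
-1.5707963267948966 [0.52, -0.17, 0.15] [-0.4509  0.3888 -0.3219  0.8601  0.      2.6907]
-1.5707963267948966 [0.555, 0.12, 0.11] [ 0.083   0.466  -0.314   0.7908  0.     -3.0586]
1.4207963267948966 [0.59, -0.33, 0.25] [-0.6191  0.5606  0.2217  1.2319  0.     -0.4691]
1.4207963267948966 [0.535, -0.36, 0.07] [-0.7067  0.6349 -0.129   0.8069  0.     -0.5567]
1.4207963267948966 [0.6, 0.0, 
[... 431 characters left out ...]
965 [0.6, 0.0, 0.27] [-0.123   0.4001  0.0157  1.1864  0.     -3.1146]
-1.7207963267948965 [0.52, -0.17, 0.15] [-0.4509  0.3888 -0.3219  0.8601  0.      2.8407]
-1.7207963267948965 [0.555, 0.12, 0.11] [ 0.083   0.466  -0.314   0.7908  0.     -2.9086]
[ 0.5894 -0.3308  0.27  ] 3.2583
pusher 0.72 [318.7, 146.6] [ 0.5363 -0.3306  0.015 ]
pusher_handle 0.79 [285.3, 144.2] [ 0.531  -0.3615  0.064 ]
track_mouth 0.58 [639.0, 139.1] [ 0.5274 -0.0328  0.06  ]
[0.6004 0.0187 0.2699] 4.825
track_mouth 0.72 [252.0, 136.9] [ 0.5287 -0.0348  0.06  ]
slicer 0.86 [260.9, 134.4] [ 0.5283 -0.0354  0.    ]
slicer 0.37 [19.1, 303.7] [ 0.6928 -0.3703  0.    ]
track_home 0.61 [459.0, 143.6] [0.5582 0.1558 0.06  ]
```

View pics/w1.png

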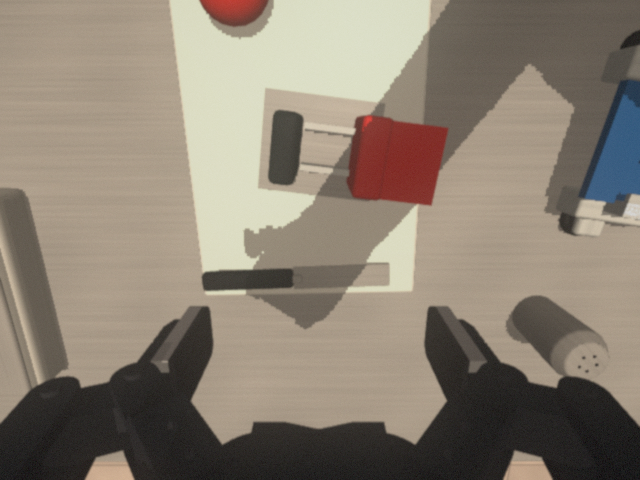

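View pics/w2.png

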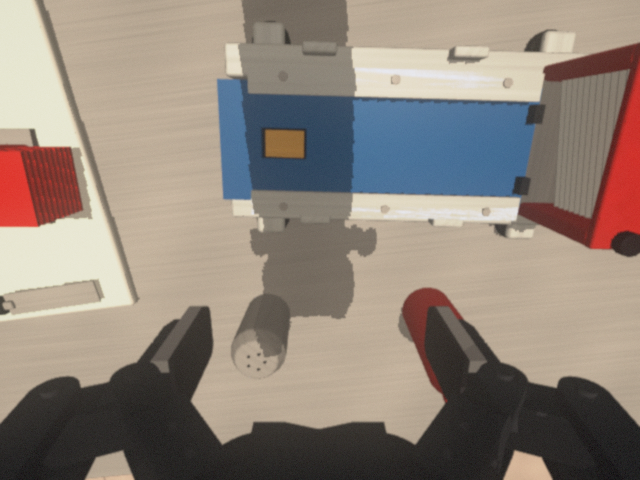

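w1 shows the pusher upright: shoe rear edge (265,88)–(259,187), handle top (285,147), head to the right. w2 shows the blue apron's front corners at about (219,80) and (224,199), the catch at (285,143) and the bumpers at (535,113)/(521,186). I'll zoom in for precise edges.

Run:
```python
import cv2
a=cv2.imread("pics/w1.png")[70:220,240:460]; cv2.imwrite("pics/w1z.png",cv2.resize(a,None,fx=3.6,fy=3.6,interpolation=cv2.INTER_CUBIC))
a=cv2.imread("pics/w2.png")[20:250,200:400]; cv2.imwrite("pics/w2z.png",cv2.convertScaleAbs(cv2.resize(a,(520,598),interpolation=cv2.INTER_CUBIC),alpha=1.3,beta=25))
```

```text
(no output)
```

View pics/w1z.png

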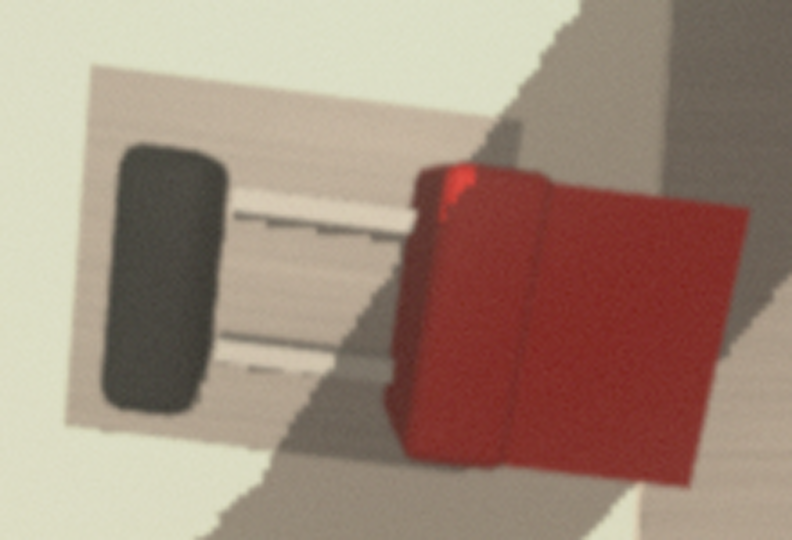

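View pics/w2z.png

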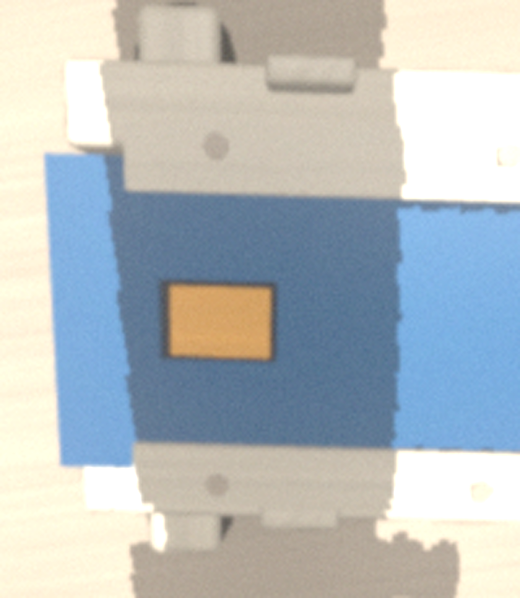

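Run:
```python
import cv2
a=cv2.imread("pics/scene0.png")[265:370,205:315]; b=cv2.imread("pics/side0.png")[190:280,330:430]
cv2.imwrite("pics/z3.png",cv2.hconcat([cv2.resize(x,(395,500),interpolation=cv2.INTER_CUBIC) for x in (a,b)]))
```

```text
(no output)
```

View pics/z3.png

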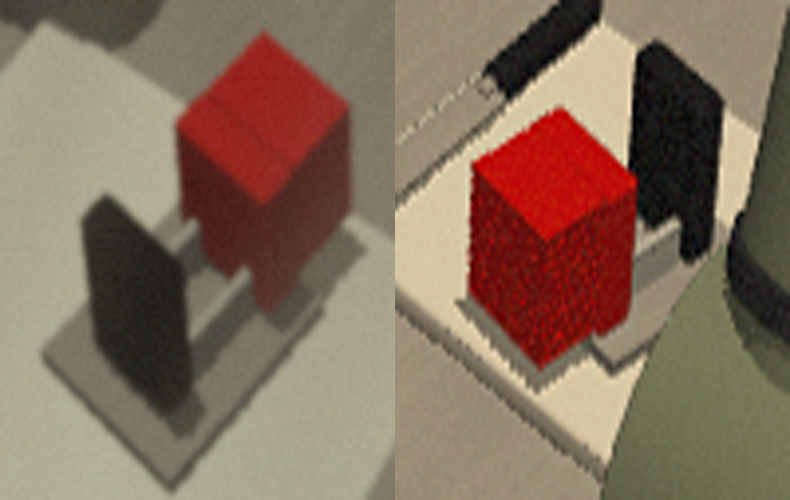

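Run:
```python
from h import *
np.set_printoptions(precision=4,suppress=True)
base=grab_frame("wrist");T=np.array(base["T_tool_cam"])
def fr(pos,yaw):
    x=np.array([np.cos(yaw),np.sin(yaw),0]);z=np.array([0,0,-1]);M=np.eye(4);M[:3,:3]=np.c_[x,np.cross(z,x),z];M[:3,3]=pos
    f=dict(base);f["M"]=M@T;return f
f1=fr([.5894,-.3308,.27],np.pi/2);f2=fr([.6004,.0187,.2699],np.pi/2-.12)
z1=lambda p:(p[0]/3.6+240-.5,p[1]/3.6+70-.5); z2=lambda p:(p[0]/2.6+200-.5,p[1]/2.6+20-.5)
A,B,C=[at_z(f1,z1(p),.023) for p in ((92,66),(66,425),(522,122))]
print("shoe",A,B,C,np.linalg.norm(A-B),np.linalg.norm(A-C),"yaw back",np.arctan2(*(A-B)[:2][::-1])-np.pi,"side",np.arctan2(*(C-A)[:2][::-1])-np.pi/2)
u=(B-A)/np.linalg.norm(B-A); n=np.array([-u[1],u[0],0])
mid=(A+B)/2
print("mid",mid+.06*n,"handle",mid+.03*n,"handle from top",at_z(f1,z1((165,279)),.105), "yaw",np.arctan2(u[1],u[0]))
a,b=[at_z(f2,z2(p),.06) for p in ((46,154),(61,465))]
print("apron",a,b,np.linalg.norm(a-b),"yaw",np.arctan2(*(b-a)[:2][::-1]),"mid",(a+b)/2)
L=[at_z(f2,z2(p),.0752) for p in ((122,190),(520,206),(135,443),(520,452))]
for p in L: print(p)
y1=np.arctan2(*(L[1]-L[0])[:2][::-1])-np.pi/2;y2=np.arctan2(*(L[3]-L[2])[:2][::-1])-np.pi/2
print("lip yaws",y1,y2,np.linalg.norm(L[2]-L[0]),(L[0]+L[2])/2)
```

```text
shoe [ 0.4794 -0.3838  0.023 ] [ 0.5783 -0.3959  0.023 ] [ 0.494  -0.2651  0.023 ] 0.09960348053390454 0.11952281474190087 yaw back -0.12207813469428164 side -0.12174436474071326
mid [ 0.5362 -0.3303  0.023 ] handle [ 0.5325 -0.3601  0.023 ] handle from top [ 0.531  -0.3582  0.105 ] yaw -0.12207813469428189
apron [ 0.476  -0.0571  0.06  ] [ 0.5824 -0.0733  0.06  ] 0.10761972585061277 yaw -0.15172021179675416 mid [ 0.5292 -0.0652  0.06  ]
[ 0.4918 -0.0308  0.0752]
[0.5126 0.0993 0.0752]
[ 0.5752 -0.0412  0.0752]
[0.595  0.0949 0.0752]
lip yaws -0.15832334060040076 -0.14441311481464436 0.0840500066557796 [ 0.5335 -0.036   0.0752]
```

Measurements are consistent: shoe 99.6×119.5 mm, apron 107.6 mm, lip gap 84.05 mm. Pusher yaw is −0.122, the tray's is about −0.151, and the tray mouth is at (0.5337,−0.0355). I'll grasp the handle front to back.

```bash
cat >> h.py <<'E'
def rv(yaw):  # tool x along the pusher's +y, yaw = pusher yaw
    a=yaw+np.pi/2
    x=np.array([np.cos(a),np.sin(a),0]);z=np.array([0,0,-1]);return R.from_matrix(np.c_[x,np.cross(z,x),z]).as_rotvec()
E
python3 - <<'E'
from h import *
np.set_printoptions(precision=4,suppress=True)
r=rv(-.122)
movep([.5325,-.3600,.16],r)
print(move_l([.5325,-.3600,.048],.08,until_force=8),get_state()["position"])
f=cam("side");save(f,"s1")
print(get_state()["contact_force"])
grab(80); s=get_state();print(s["finger_gap"],s["contact_force"],s["wrist_torque"],s["position"],s["clock"])
f=cam("side");save(f,"s2")
E
```

```text
False [ 0.5329 -0.3603  0.0486]
[ 0.6805  0.339  -0.4644]
0.2465887298305884 [-0.1227 -0.1052  1.6787] [ 0.1877 -0.0581 -0.054 ] [ 0.5327 -0.36    0.0482] 8.7667
```

View pics/s2.png

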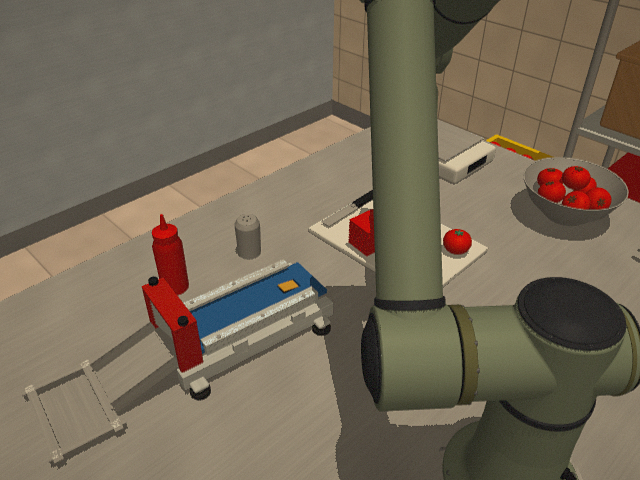

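Finger gap 0.247 of 85 mm is about 21 mm, which fits the 22 mm handle. In the picture the red head still stands on the board at (365,232). Now I'll lift and carry.

```bash
cat >> h.py <<'E'
YAW=-.1515
M0=np.array([.5337,-.0355]); D=np.array([-np.sin(YAW),np.cos(YAW)]); X=np.array([np.cos(YAW),np.sin(YAW)])
ZG=.0482-.015   # TCP height over shoe underside
def tcp(y,x=0,h=0): # pusher mid at tray (x,y), underside h above bed
    p=M0+D*(y-.030)+X*x; return [p[0],p[1],.060+h+ZG]
def where():
    s=get_state(); p=s["position"]; v=p[:2]-M0; 
    return np.array([v@X*1000, (v@D+.03)*1000, (p[2]-.06-ZG)*1000])
def local(s=None):
    s=s or get_state(); f=s["contact_force"]; return np.array([f[:2]@X,f[:2]@D,f[2],s["wrist_torque"][2]])
E
python3 - <<'E'
from h import *
np.set_printoptions(precision=3,suppress=True)
p=get_state()["position"]
move_l([p[0],p[1],p[2]+.03],.06)
s=get_state();print("lifted",s["contact_force"],s["wrist_torque"],s["finger_gap"])
move_l([p[0],p[1],.060+ZG+.03],.1)
move_l(tcp(-.075,0,.03),.12,rot=rv(YAW))
sleep(.3)
print(where(),local(),get_state()["wrist_torque"],get_state()["clock"])
f=cam("wrist");save(f,"w3")
f=cam("scene");save(f,"c3")
E
```

```text
lifted [-0.597  0.242 -6.368] [-0.208  0.058  0.006] 0.24748757820545492
[ -0.013 -75.197  29.947] [ 0.631  0.47  -6.168 -0.054] [-0.265  0.004 -0.054] 12.3583
```

View pics/w3.png

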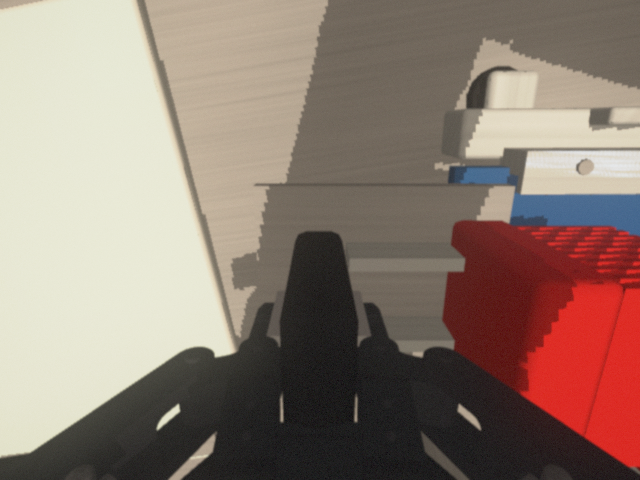

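View pics/c3.png

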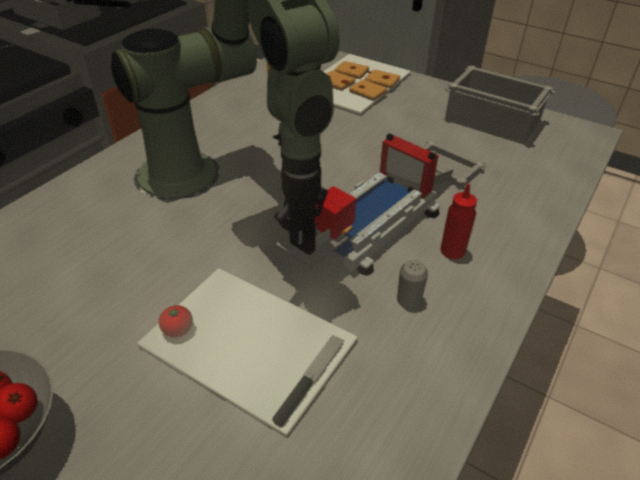

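Picture w3: the shoe's left edge runs level, (258,184) to (513,187), so it sits straight in the gripper. The left rail's end is at about (515,165), and the shoe still hovers short of it. The wrist reads about 6.2 N, so the mass is about 0.63 kg. Next I lower it onto the apron by feel.

Run:
```python
from h import *
np.set_printoptions(precision=3,suppress=True)
move_l(tcp(-.068,0,.006),.08)
sleep(.2);print(where(),local())
print(move_l(tcp(-.068,0,-.004),.012,until_force=2.5)); print("touch",where(),local(),get_state()["wrist_torque"],get_state()["clock"])
f=cam("wrist");save(f,"w4")
```

```text
[  0.504 -68.214   6.519] [ 0.247  0.236 -5.834 -0.016]
True
touch [  0.048 -68.088  -0.241] [ 0.381 -1.391  5.21   0.041] [ 0.295 -0.153  0.041] 13.6833
```

View pics/w4.png

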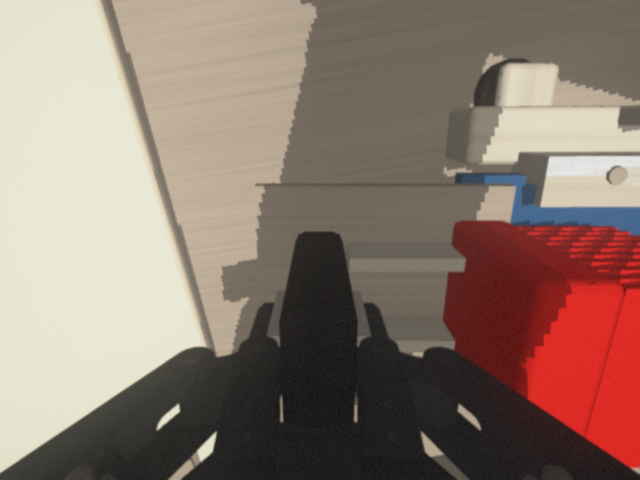

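Touch-down came at −0.2 mm against the expected bed height, so the height is confirmed. In w4 the shoe front-left corner is at (513,187) and the rail end is just ahead at about (522,200). Now I ease forward and feel for the entry.

Run:
```python
from h import *
np.set_printoptions(precision=3,suppress=True)
move_l(tcp(-.068,0,.0007),.02); sleep(.2); b=local(); print(where(),b)
hit=move_l(tcp(-.045,0,.0007),.012,until_force=5)
sleep(.1);print(hit,where(),local()-b,get_state()["clock"])
f=cam("wrist");save(f,"w5")
```

```text
[ -0.444 -67.956   0.236] [ 0.07 -0.84 -4.82 -0.01]
False [ -0.008 -45.044   0.71 ] [-0.96   0.771 -1.365 -0.023] 16.4083
```

View pics/w5.png

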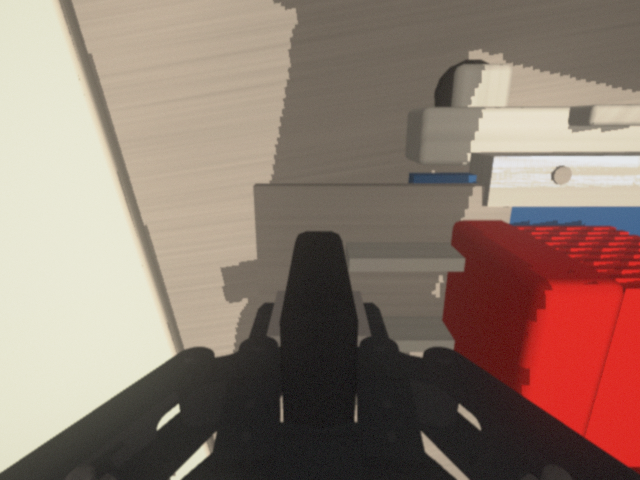

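No contact through +15 mm, and in w5 the shoe's edge (about (488,187)) now passes beneath the lip end. I'll confirm by feeling for both side walls, then centre.

Run:
```python
from h import *
np.set_printoptions(precision=3,suppress=True)
b=local()
hit=move_l(tcp(-.035,0,.0007),.015,until_force=6); print("adv",hit,where(),local()-b)
y=where()[1]/1000; out=[]
for sgn in (1,-1):
    h=move_l(tcp(y,sgn*.005,.0007),.006,until_force=5); print(sgn,h,where(),local()-b); out.append(where()[0])
    move_l(tcp(y,0,.0007),.02)
h=move_l(tcp(y,0,.006),.006,until_force=6); print("up",h,where(),local()-b)
move_l(tcp(y,0,.0007),.02); print(out,get_state()["clock"])
```

```text
adv True [  0.613 -35.536   1.036] [ 0.61   0.025  6.534 -0.114]
1 True [  1.087 -35.521   0.211] [-0.488 -1.439 10.83   0.051]
-1 True [ -0.743 -35.654   0.991] [ 0.909 -0.852  7.474 -0.125]
up True [ -0.804 -35.587   1.217] [ 0.568 -1.124  7.149 -0.147]
[np.float64(1.0873783116531601), np.float64(-0.7427040465027637)] 19.3833
```

Run:
```python
from h import *
np.set_printoptions(precision=3,suppress=True)
sleep(.3);print(where(),local(),get_state()["wrist_torque"],get_state()["finger_gap"])
y=where()[1]/1000
for sgn in (1,-1):
    move_l(tcp(y,sgn*.003,.0007),.01); sleep(.3); print(sgn,where(),local(),get_state()["wrist_torque"])
move_l(tcp(y,0,.0007),.02)
move_l(tcp(y,0,.003),.01);sleep(.3); print("up",where(),local(),get_state()["wrist_torque"])
move_l(tcp(y,0,.0007),.02); print(get_state()["clock"])
f=cam("wrist");save(f,"w6");f=cam("side");save(f,"s6")
```

```text
[ -0.193 -35.474   0.641] [-0.885 -2.273  2.887  0.092] [0.189 0.189 0.092] 0.24819481855566944
1 [  1.395 -35.34    0.317] [-4.821 -2.194  3.217  0.409] [0.438 1.034 0.409]
-1 [ -1.196 -35.673   1.247] [ 5.201 -0.18  -0.709 -0.312] [-0.077 -1.305 -0.312]
up [ -0.833 -35.36    2.285] [  1.876   1.024 -12.191  -0.025] [-0.691 -0.391 -0.025]
22.7333
```

View pics/w6.png

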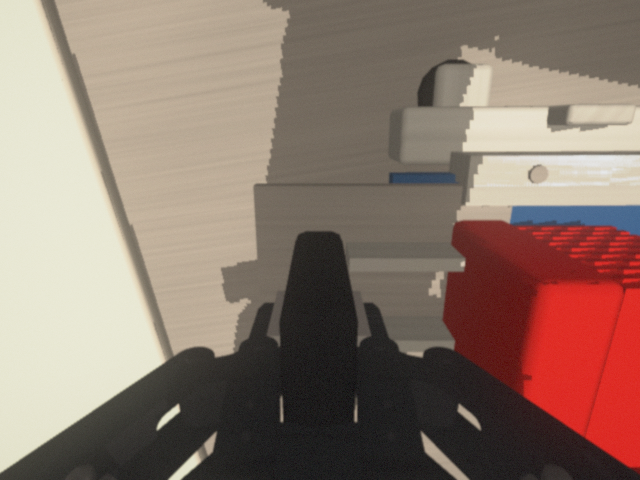

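View pics/s6.png

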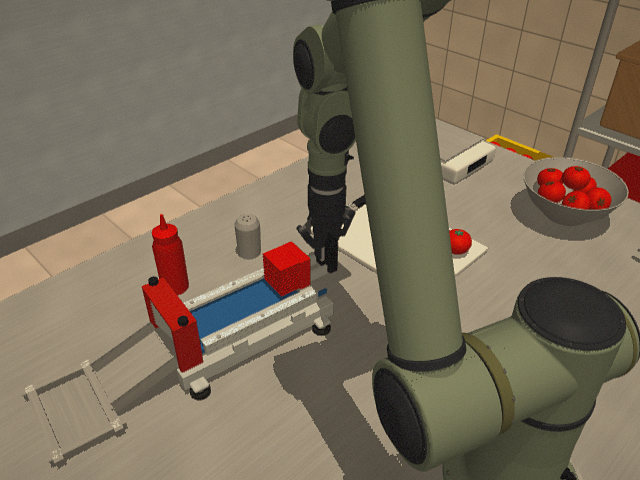

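Both side walls are felt (±5 N at ±1.3 mm) and so is the lip above (−12 N when raised), so the shoe is in under both lips and centred. I'll slide it in by segments, trimming sideways from the force.

Run:
```python
from h import *
np.set_printoptions(precision=2,suppress=True)
x=0.;h=.0008
for y in (-.015,.01,.035,.06,.085,.11,.135,.16,.178):
    hit=move_l(tcp(y,x,h),.035,until_force=18); sleep(.12); l=local(); w=where(); print(y,hit,w,l,get_state()["finger_gap"])
    if hit: break
    if abs(l[0])>2: x+=np.clip(l[0],-6,6)*.00012
    if l[2]>4: h+=.0003
    if l[2]<-10: h-=.0003
print(x,h,get_state()["clock"])
f=cam("wrist");save(f,"w7")
```

```text
-0.015 False [ -0.13 -14.75   0.7 ] [-0.21  0.24 -2.24 -0.04] 0.24739611291616526
0.01 False [ 0.01 10.09  0.81] [ 0.13  0.85 -2.89  0.01] 0.2503492446556486
0.035 False [ 0.03 35.08  0.82] [-0.25  1.25 -2.88  0.02] 0.24642543562455538
0.06 False [ 0.02 60.09  0.8 ] [-0.59  0.46 -1.77 -0.01] 0.249780622206402
0.085 False [ 0.05 85.08  0.82] [-0.71  0.91 -2.31  0.  ] 0.24828743128744693
0.11 False [ -0.26 109.86   0.55] [ 2.55  1.16 -3.1   0.1 ] 0.24789861420500547
0.135 False [  0.23 134.81   0.78] [-3.65 -1.16 -7.24 -0.01] 0.24439112007762676
0.16 False [ -0.13 159.77   0.77] [ 3.06  0.72 -3.59 -0.05] 0.24469470093001586
0.178 False [  0.2  177.88   0.77] [-0.19 -0.03 -5.5   0.05] 0.24617924642830508
0.00023488124478177654 0.0008 31.35
```

View pics/w7.png

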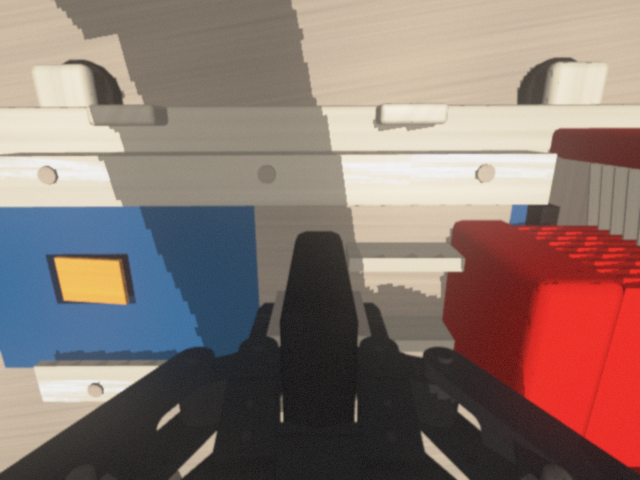

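Slid in freely; the catch has sprung up behind at (92,280). The shoe front at (512,215) is a few mm short of the bumper at about (528,215). I'll press on gently until contact.

Run:
```python
from h import *
np.set_printoptions(precision=2,suppress=True)
b=local()
hit=move_l(tcp(.200,.0002,.0008),.012,until_force=10); print(hit,where(),local()-b)
sleep(.2);print(where(),local()-b,get_state()["finger_gap"],get_state()["clock"])
f=cam("wrist");save(f,"w8")
```

```text
True [  0.02 190.5    0.41] [-0.17 -2.01  7.86  0.07]
[ -0.05 190.43   0.19] [-0.4  -1.42 11.1   0.13] 0.24864013012231867 32.8083
```

View pics/w8.png

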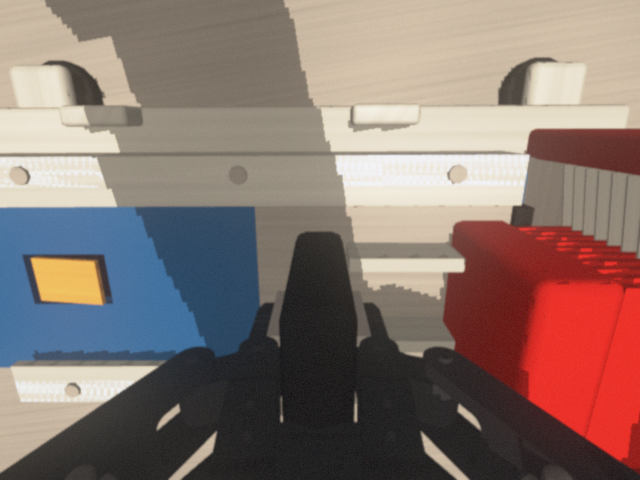

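Run:
```python
from h import *
np.set_printoptions(precision=2,suppress=True)
move_l(tcp(.1905,.0002,.0009),.01);sleep(.2);print(where(),local())
for k in range(12):
    move_l(tcp(.191+.0005*k,.0002,.0009),.01);sleep(.12);l=local();print(k,where(),l)
    if l[1]<-10 : break
print(get_state()["clock"])
```

```text
[  0.08 190.53   0.78] [-0.7   0.2  -0.25  0.  ]
0 [  0.17 190.62   0.85] [ 0.25 -3.64  0.74  0.11]
1 [  0.15 190.72   0.89] [-0.3  -5.07  1.52  0.15]
2 [  0.15 190.78   0.97] [-1.03 -6.02  1.55  0.21]
3 [  0.16 190.81   1.06] [-1.82 -8.53  2.8   0.2 ]
4 [  0.22 190.87   1.15] [-0.97 -9.11  4.74  0.27]
5 [  0.19 190.92   1.18] [ -1.24 -10.58   4.81   0.33]
35.7167
```

Hard stop at 190.6–190.9 mm with growing back-force: the bumpers. I'll relax, set down, let go and check.

Run:
```python
from h import *
np.set_printoptions(precision=2,suppress=True)
move_l(tcp(.1908,.0002,.0003),.01);sleep(.2);print(where(),local())
let_go();sleep(.2);print(where(),local(),get_state()["finger_gap"])
p=get_state()["position"]
f=cam("wrist");save(f,"w9")
print(move_l([p[0],p[1],p[2]+.09],.07,until_force=6),local())
p=get_state()["position"]
movep([p[0]-.0,p[1]-.07,.27],rv(YAW))
f=cam("wrist");save(f,"w10");f=cam("side");save(f,"s10")
for n,z in (("pusher",.06),("pusher_handle",.109)):
    for d in tip_of("wrist",n)[:1]: 
        g=cam("wrist");P=at_z(g,d["centre"],z);v=P[:2]-M0;print(n,d["score"],d["centre"],v@X*1e3,v@D*1e3)
print(get_state()["clock"])
```

```text
[  0.23 190.64   0.66] [-1.18 -5.49  6.08  0.16]
[  0.22 190.79   0.31] [ 0.98  0.65 -0.39  0.02] 1.0025641314990925
False [-0.42  0.19  0.08 -0.  ]
pusher 0.83 [422.5, 193.6] -2.8446261331437315 192.28666019733552
pusher_handle 0.71 [236.4, 182.2] -21.150744287585898 23.830439111836267
39.4917
```

View pics/w9.png

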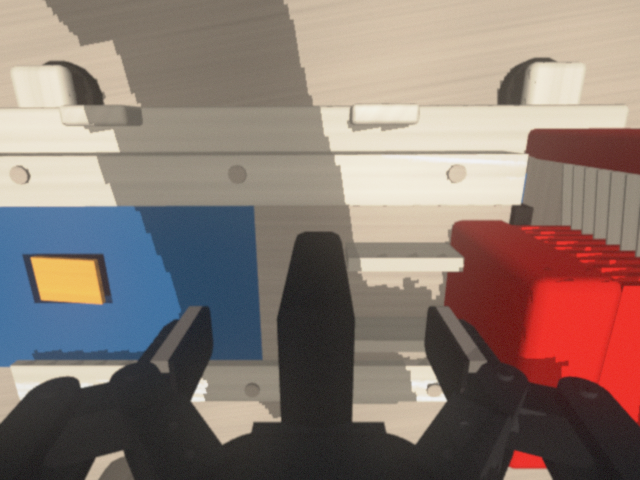

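View pics/w10.png

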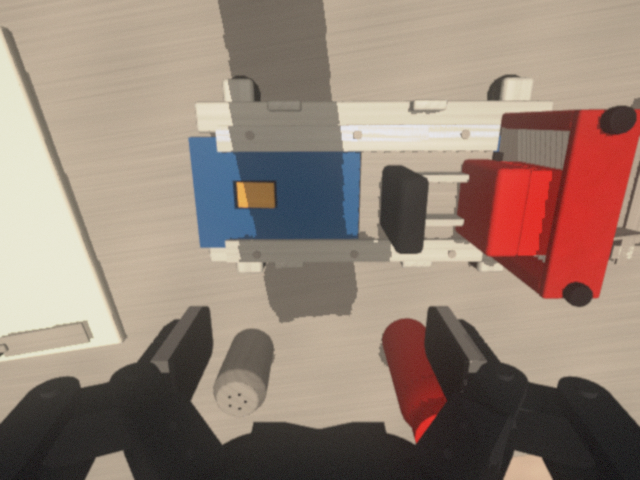

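View pics/s10.png

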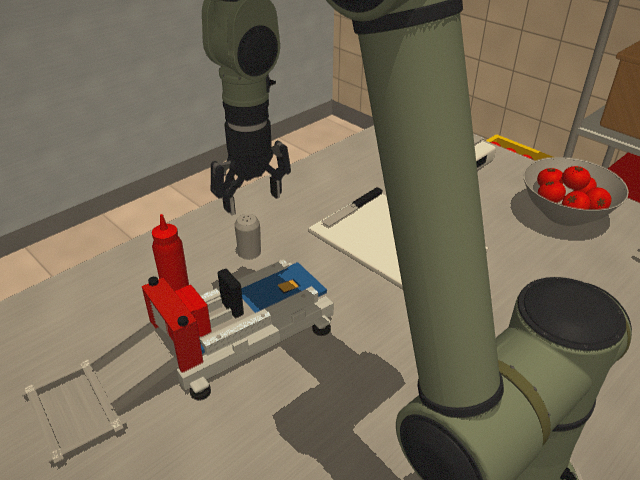

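The second handle hit (236,182) is wrong, as it lies on the bed by the catch. The handle is at about (403,208) in w10. I'll check the shoe's rear edge at column ~360 geometrically.

```bash
python3 - <<'E'
from h import *
np.set_printoptions(precision=4,suppress=True)
f=cam("wrist"); im=f["img"].astype(float)
for row in (170,200,225):
    r=im[row-3:row+4].mean(0); b=r[:,2]-r[:,0]
    j=np.arange(335,375); e=j[np.argmax(-np.diff(b[335:376]))]+.5
    k=np.arange(180,215); a=k[np.argmax(np.diff(b[180:216]))]+.5
    P=at_z(f,(e,row),.068);Q=at_z(f,(a,row),.06)
    print(row,e,(P[:2]-M0)@D*1e3,a,(Q[:2]-M0)@D*1e3)
for n,p,z in (("handle top c",(403,208),.15),):
    P=at_z(f,p,z); print(n,(P[:2]-M0)@X*1e3,(P[:2]-M0)@D*1e3)
E
python3 - <<'E'
import cv2
a=cv2.imread("pics/w9.png")[190:260,430:570]; cv2.imwrite("pics/w9z.png",cv2.convertScaleAbs(cv2.resize(a,None,fx=5,fy=5,interpolation=cv2.INTER_CUBIC),alpha=1.5,beta=30))
E
```

```text
170 358.5 128.80304205461695 190.5 -30.009109348860598
200 357.5 128.78617960633676 193.5 -30.10418554361264
225 357.5 129.58164405226393 195.5 -30.684489317015817
handle top c -8.449293286838412 153.373137210847
```

View pics/w9z.png

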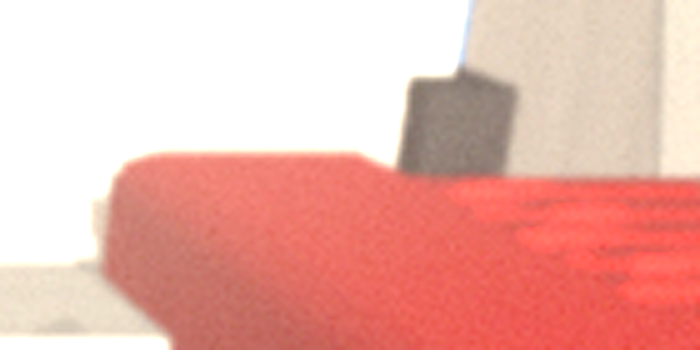

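The rear edge measures 129 ± 1 mm (130 expected), so the middle is at about 189.3 mm by eye and 190.7 mm by touch. No gap shows at the bumper and the catch is up. The arm is clear, so I'm handing in.

Run:
```python
from h import *
print(local(),get_state()["clock"]); sign_off()
```

```text
[-0.35498673  0.03158048 -0.63577612  0.00737112] 39.5417
the job is handed in; nothing more can be done
```

The pusher is refitted: its shoe is under both rail lips, past the spring catch and against the bumpers. I let it go and handed the job in at 39.5 s; no verdict was reported.

- **Entry:** I set the shoe down on the apron by touch and it went in on the first try without hitting the rail ends. I then felt both side walls (about 5 N each way) and the lip above (about 12 N).
- **Home:** It slid in with only a few newtons of resistance and stopped hard at 190.6–190.9 mm, with about 10 N of back-force building against the bumpers.
- **Last checks:** After release, the rear edge of the shoe measured about 129 mm, which puts its middle at about 189.3 mm. No gap shows at the bumper, the catch stands up behind the shoe, and the open gripper was well clear. The pusher, shaker, bottle and knife look undisturbed. The tomato was out of view in the last pictures, but it had not moved when last seen.

**Checks that disagreed:**
- Touch and sight differ by about 1.4 mm on the final position. Both are within the 3 mm allowed.
- The network's handle point in the last picture was wrong; it lay on the bed by the catch, so I ignored it.
- My rough estimate of the handle's position (153 mm along, 8 mm to one side) does not match the shoe measurements, which put it at about 160 mm. I think the pixel I picked included the handle's side face, but I did not re-measure it.

I did not measure where the tray sits sideways in the frame. Its side play alone keeps the shoe inside the 9.5 mm limit.

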